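Hold the belt tensioner back past its click

TASK

Get the camera traverse's drive plate ready for a new belt: first push the orange idler block along its rail, away from you and towards the blue hood, until you feel it come up against its hidden stop, and leave it fully home there. Then push the red pad of the sprung tensioner arm back past its ratchet click, so that the yellow pawl has ridden out over the tooth and dropped in again, and keep it held there: it does not lock, so your program finishes while the gripper still holds the arm back. Leave the loose things on and around the plate where they are.

Things in the scene. Friction and masses are not known exactly. Their poses are not given: they have to be found in the camera images.
- idler_face (a point): Centre of the push face (towards the robot) of the orange idler block's upright lug, 45 mm above the bench. Lug 44 mm wide, 8 mm thick, top 15 mm above this point, foot 26 mm below; push it from above with shut fingers. Site x: along the rail, into the block, away from the robot; z up. The block (40 mm long, with a steel pulley) is behind the lug; the rail top is 18 mm above the bench.
- idler (a joint): Travel of the idler block along its rail, m: 0 at the robot-side end, growing towards the blue hood; fully home at 0.060, against a rigid stop out of sight under the hood. Starts between 0 and 0.02. About 3 N moves it (plus 8 N per m/s); it stays where it is left.
- tensioner_pad (a point): Centre of the push face (towards the robot) of the red pad at the end of the tensioner arm, 120 mm from the pivot axis, 45 mm above the bench. Pad: upright plate 48 mm wide (along the arm), 8 mm thick, top 15 mm above this point, foot 25 mm below. Site x: square to the face, into the pad, the push direction; y along the arm to the pivot; z up; all turn with the arm.
- tensioner_pivot (a point): Point on the vertical pivot axis of the tensioner arm, about 50 mm above the bench, just over the pivot boss. The plate around is 10 mm thick, and bare under and before the pad. The pad lies to the right of it (robot's view). Nothing stands within 60 mm in front (robot's side) of the red pad or of the orange lug.
- tensioner (a joint): Arm angle, rad: 0 at rest (sprung towards the robot), grows as the pad is pushed away, anticlockwise from above; hard stop 0.62. The yellow pawl slider by the pivot rides out 4 mm over a tooth, peak at 0.42, then drops in: the click; past it is above 0.48. Push at the pad: 5 N at rest, 11 N at 0.33 on the tooth, 5 N at 0.51, 10 N at the stop. Springs back to 0 when let go.
- spare_pulley: brass spare belt pulley, 30 mm across, 18 mm tall, standing loose on the plate; origin at the centre of its underside. A bystander.
- thumb_nut: small steel thumb nut, 22 mm across, 16 mm tall, loose on the plate near its robot-side edge; origin under its centre. A bystander.
- beaker: glass beaker, 76 mm across, 100 mm tall, on the bench to the left; origin under its centre. A bystander.
- jar: amber glass jar, 56 mm across, 75 mm tall, on the bench to the right; origin under its centre. A bystander.
- dish: clear shallow dish, 90 mm across, 16 mm tall, on the bench to the right; origin under its centre. A bystander.
- tape: yellow roll of tape lying flat, 90 mm across, 19 mm tall, on the bench to the left; origin under its centre. A bystander.
- driver: screwdriver lying on the bench beyond the plate; origin under it, about half-way along. A bystander.

How it is judged:
On the way, in this order (a step that is already met when the one before it is completed fails the run):
1. the idler block is pushed fully home against its hidden stop (value of joint idler above 0.058 m), for 0.2 s.
2. the fingers or gripper hold the tensioner arm back past its click (value of joint tensioner above 0.48 rad and contact force between any of the fingers, the arm and tensioner above 2 N), for 0.3 s.
At the end, for the whole second after the job is handed in: The tensioner arm is held still past its click (joint above 0.48 rad) by the fingers or gripper (more than 2 N on the arm), the idler block is still fully home (within 2 mm of its stop), and no bystander is more than 30 mm from where it began (all of step 2 and velocity of joint tensioner between -0.1 and 0.1 rad/s and value of joint idler above 0.058 m and not (distance of spare_pulley from where it was at the start of the episode above 0.03 m) and not (distance of thumb_nut from where it was at the start of the episode above 0.03 m) and not (distance of beaker from where it was at the start of the episode above 0.03 m) and not (distance of jar from where it was at the start of the episode above 0.03 m) and not (distance of dish from where it was at the start of the episode above 0.03 m) and not (distance of tape from where it was at the start of the episode above 0.03 m) and not (distance of driver from where it was at the start of the episode above 0.03 m)); the arm keeps its last pose, push and grip.
It fails at once if a loose bystander is shoved more than 30 mm (distance of any of spare_pulley, thumb_nut, beaker, jar, dish, tape, driver from where it was at the start of the episode above 0.03 m).
It also fails if it takes over 48 s, if anything falls off the work surface, if the arm or the gripper's body presses on something with over 40 N, if the wrist force passes 120 N, or if a joint passes its speed limit or range.

ROBOT

A 6-joint arm with a two-finger parallel gripper is mounted at the origin on the work surface. World frame = base frame: x ahead of the robot, y to its left, z up, the work surface at z = 0. Lengths are in m, angles in rad, forces in N, time in s.
With the tool pointing down it reaches from about 0.325 to 0.875 m from the base axis. Payload 4.4 kg.
Tool frame: the origin (TCP) lies at the very end of the fingers, on their centre line; the grasp point (between the pads) lies 19 mm behind it; z points along the fingers, x is the direction in which the jaws open and shut, and the axes are right-handed (so a half turn about z gives the same grasp; the last joint's range is limited). The gripper opens to 85 mm and grips with 20 to 120 N. Pads are 22 mm wide; open, the fingers measure 114 mm over their backs; the gripper's body (76 mm by 85 mm) begins 54 mm behind the grasp point. The pads swing forward as they close: fully open they stand 13 mm farther back than shut.
Start: joints at [1.012, 0.207, 1.542, -0, 1.393, -0.15], TCP at [0.228, 0.528, 0.231] pointing down, gripper open.
Joint ranges: [-2.73, 2.73], [-0.86, 2.22], [0.23, 2.46], [-1.11, 4.25], [0.08, 2.63], [-2.82, 2.82]. Speed limits (rad/s): [2.79, 2.79, 3.14, 3.14, 3.14, 3.14].

INTERFACE

Orientations are given as a unit quaternion [w, x, y, z].
In Python, from cell import manip, claw, kin, get_obs, optics, ticket, nets gives the robot as it stands. Calls block until the motion is done:
- manip.movep(position, orientation): joint-space move of the TCP to a pose.
- manip.line_to(position, rot=None, v=0.15, force_limit=None): straight line of the TCP; rot=None keeps the orientation; v is the mean speed in m/s. With force_limit (N) it stops when the force on the tool has changed by that much, and returns True; else False.
- manip.movej(angles): joint-space move.
- claw.gripper_open() and claw.grasp(force=None): open the fingers fully, or close them until they stop; force is the grip in N (None keeps the last).
- manip.pause(seconds).
- kin.solve_ik(position, orientation): joint angles nearest the present ones, or None.
- get_obs(): the state.
- optics.grab_frame(name): name is "scene" or "top" or "wrist"; returns a dict with "img" (384x512x3 uint8, red, green, blue), "intrinsics" (3x3 intrinsics, pixels), "rvec" (rotation vector, rad) and "tvec" (3), from world to camera coordinates, as OpenCV has them; the wrist camera has in their place "mount" (4x4, takes a point from camera to tool coordinates, whose origin is the TCP and whose axes are the tool frame's). Camera axes: x right, y down, z forward; pixel columns grow to the right and rows downward; lengths in m; the calibration is good to about 2 mm. A picture is of the moment at which its call begins: read the wrist's pose just before it. There is no depth.
A pose or a line that the arm cannot do raises manip.PlanningError and nothing moves.
- ticket.sign_off(): hands the job in, once; it reports no verdict.
Trained networks look in a picture, given as the dict that the camera call returned (one of the last four; its "shot" number tells which), for a name from the list of things; names that differ only in an ending like _2 or _b are one class to them, and where a whole thing is asked for, a point or a joint stands for the part that bears it (a point fixed in the world has none). Each returns a list of dicts, best first, with "conf" (0 to 1); they miss things now and then, are a little off and sometimes report something else, mostly with a low value. They report only what shows in the picture. A call takes as long as a camera call.
- nets.find_in(picture, target): "at" ([row, column] in pixels, amid what is visible of it).
The state is a dict: "time": time; "q": joint angles; "joint_vel": joint speeds; "tau": joint torques, N m; "position": TCP position; "tool_rot": TCP orientation; "force": force on the tool from outside, world axes, zero at the start; "ft_torque": the same for the moment, N m; "grip_width": opening from 0.0 (shut) to 1.0 (fully open).
Only numpy, scipy, OpenCV 4.12 (cv2) and the standard library are available. Lean on these libraries where they do the work, as an engineer would, in place of code of your own. Each camera call takes 0.05 s, during which the arm holds its last target. There are 200 camera calls.

## Working session

There is one attempt and no reset: what is moved stays moved. The work goes in short steps, each a Python script; the robot and the scene stay as the last script left them, time stands still between calls to the robot, and variables do not carry over. Pictures are saved under pics/ and viewed, about 8 in all and at most 12, crops included, and the job is handed in when it is done.

```bash
mkdir -p pics
cat > h.py <<'E'
from cell import manip, claw, kin, get_obs, optics, ticket, nets
import numpy as np, cv2
def ray(p,rc):
    R=cv2.Rodrigues(np.array(p["rvec"],float))[0];t=np.array(p["tvec"],float).ravel()
    d=R.T@np.linalg.inv(p["intrinsics"])@np.array([rc[1],rc[0],1.]);return -R.T@t,d
def onz(p,rc,z):
    c,d=ray(p,rc);return c+d*(z-c[2])/d[2]
def proj(p,X):
    q=cv2.projectPoints(np.array(X,float).reshape(-1,3),np.array(p["rvec"],float),np.array(p["tvec"],float),np.array(p["intrinsics"],float),None)[0].reshape(-1,2);return q
def save(p,n):cv2.imwrite("pics/"+n,p["img"][:,:,::-1])
E
python3 - <<'E'
from h import *
o=get_obs();print(o["time"],o["tool_rot"])
Z=dict(idler_face=.045,tensioner_pad=.045,tensioner_pivot=.05,spare_pulley=.019,thumb_nut=.018,beaker=.05,jar=.04,dish=.01,tape=.01,driver=.01)
for n in("top","scene"):
    p=optics.grab_frame(n);save(p,n+"0.png")
    for k,z in Z.items():
        print(n,k,[(np.round(r["at"]).tolist(),round(r["conf"],2),np.round(onz(p,r["at"],z),3).tolist()) for r in nets.find_in(p,k)[:2]])
print(get_obs()["time"])
E
```

```text
0.0 [ 4.60711218e-04  8.35647498e-01  5.49264927e-01 -1.04242960e-03]
top idler_face [([212.0, 199.0], 0.55, [0.547, 0.18, 0.045])]
top tensioner_pad [([216.0, 253.0], 0.86, [0.535, 0.008, 0.045])]
top tensioner_pivot [([174.0, 252.0], 0.64, [0.672, 0.013, 0.05]), ([213.0, 252.0], 0.59, [0.544, 0.011, 0.05])]
top spare_pulley []
top thumb_nut []
top beaker []
top jar [([202.0, 391.0], 0.67, [0.586, -0.44, 0.04])]
top dish [([259.0, 390.0], 0.92, [0.403, -0.441, 0.01])]
top tape [([190.0, 114.0], 0.68, [0.623, 0.473, 0.01])]
top driver [([127.0, 262.0], 0.52, [0.845, -0.02, 0.01])]
scene idler_face [([231.0, 298.0], 0.94, [0.56, 0.184, 0.045])]
scene tensioner_pad [([194.0, 258.0], 0.89, [0.571, 0.01, 0.045]), ([110.0, 229.0], 0.37, [0.415, -0.432, 0.045])]
scene tensioner_pivot [([199.0, 261.0], 0.64, [0.577, 0.033, 0.05])]
scene spare_pulley [([212.0, 228.0], 0.48, [0.668, 0.002, 0.019]), ([191.0, 309.0], 0.26, [0.421, 0.056, 0.019])]
scene thumb_nut [([191.0, 306.0], 0.56, [0.427, 0.053, 0.018])]
scene beaker [([267.0, 410.0], 0.81, [0.409, 0.424, 0.05]), ([235.0, 164.0], 0.49, [0.86, 0.008, 0.05])]
scene jar [([307.0, 352.0], 0.55, [0.592, 0.425, 0.04])]
scene dish [([116.0, 232.0], 0.67, [0.399, -0.438, 0.01])]
scene tape [([335.0, 348.0], 0.82, [0.63, 0.46, 0.01]), ([231.0, 298.0], 0.67, [0.539, 0.16, 0.01])]
scene driver [([236.0, 165.0], 0.77, [0.852, -0.023, 0.01]), ([122.0, 189.0], 0.21, [0.553, -0.491, 0.01])]
1.1
```

View pics/top0.png

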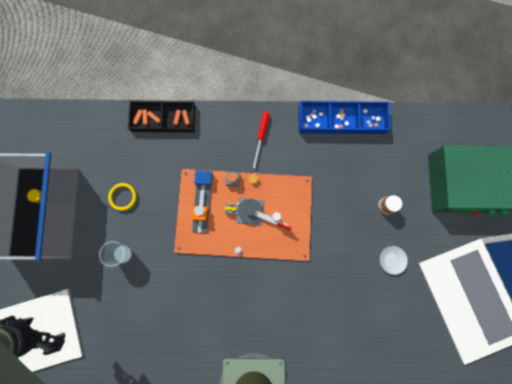

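View pics/scene0.png

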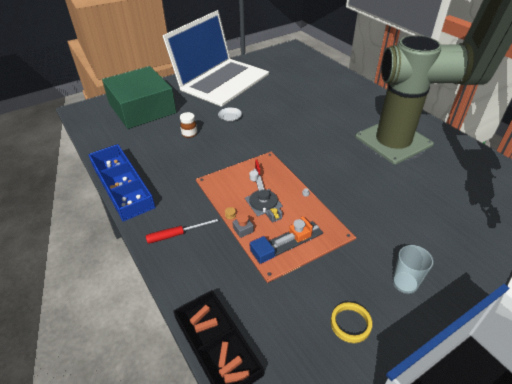

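Run:
```python
from h import *
p=optics.grab_frame("wrist");M=np.array(p["mount"]);print(np.round(M,3))
q=np.array([0,.70711,.70711,0])
claw.grasp(30)
R=np.array([[0,1,0],[1,0,0],[0,0,-1.]])  # tool axes in world
fwd=R@M[:3,2];off=R@M[:3,3];print(fwd,off)
# place camera so that its axis meets (0.56,0.08,0.03), TCP z .33
z=.33;c=np.array([0,0,z])+off;s=(.03-c[2])/fwd[2];hit=c+s*fwd
pos=[.55-hit[0],.09-hit[1],z];print(pos)
manip.movep(pos,q)
o=get_obs();p=optics.grab_frame("wrist");print(o["time"],o["position"],o["tool_rot"])
R=np.array([[0,0,0]]*3,float);from scipy.spatial.transform import Rotation as Ro
w=o["tool_rot"];R=Ro.from_quat([w[1],w[2],w[3],w[0]]).as_matrix()
T=np.eye(4);T[:3,:3]=R;T[:3,3]=o["position"];C=np.linalg.inv(T@M)
p2=dict(intrinsics=np.array(p["intrinsics"]),rvec=cv2.Rodrigues(C[:3,:3])[0],tvec=C[:3,3])
np.savez("w1.npz",**p2)
for k,zz in dict(idler_face=.045,tensioner_pad=.045,tensioner_pivot=.05,spare_pulley=.019,thumb_nut=.018).items():
    print(k,[(np.round(r["at"]).tolist(),round(r["conf"],2),np.round(onz(p2,r["at"],zz),3).tolist()) for r in nets.find_in(p,k)[:2]])
cv2.imwrite("pics/w1.png",cv2.resize(p["img"][:,:,::-1],(800,600)))
```

```text
[[ 1.    -0.001  0.001 -0.001]
 [ 0.     0.965  0.264 -0.067]
 [-0.002 -0.264  0.965 -0.144]
 [ 0.     0.     0.     1.   ]]
[ 0.26401921  0.00143079 -0.96451636] [-0.06676047 -0.00050692  0.14446924]
[np.float64(0.4950949191816906), np.float64(0.08984758476451932), 0.33]
3.8083 [0.49489543 0.09051346 0.32976676] [-2.87234485e-04  7.06793815e-01  7.07419549e-01 -4.75237228e-05]
idler_face [([194.0, 308.0], 0.68, [0.546, 0.171, 0.045])]
tensioner_pad [([188.0, 202.0], 0.67, [0.537, 0.003, 0.045])]
tensioner_pivot [([191.0, 207.0], 0.68, [0.539, 0.012, 0.05])]
spare_pulley [([253.0, 212.0], 0.81, [0.662, 0.009, 0.019]), ([194.0, 310.0], 0.28, [0.553, 0.179, 0.019])]
thumb_nut [([118.0, 235.0], 0.65, [0.429, 0.055, 0.018])]
```

View pics/w1.png

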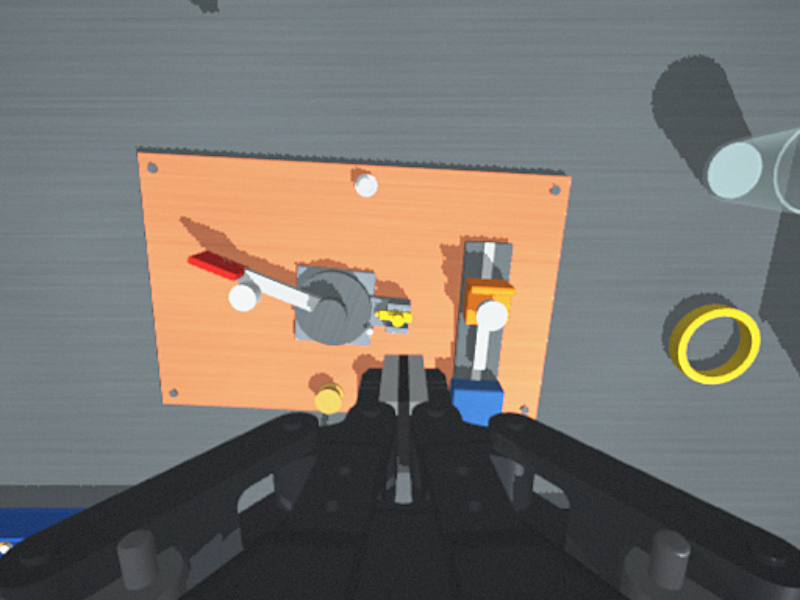

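Run:
```python
import cv2
i=cv2.imread("pics/w1.png");a=cv2.resize(i[230:350,170:300],None,fx=3,fy=3,interpolation=2);b=cv2.resize(i[230:350,440:570],None,fx=3,fy=3,interpolation=2)
cv2.imwrite("pics/c.png",cv2.hconcat([a,b]))
```

```text
(no output)
```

View pics/c.png

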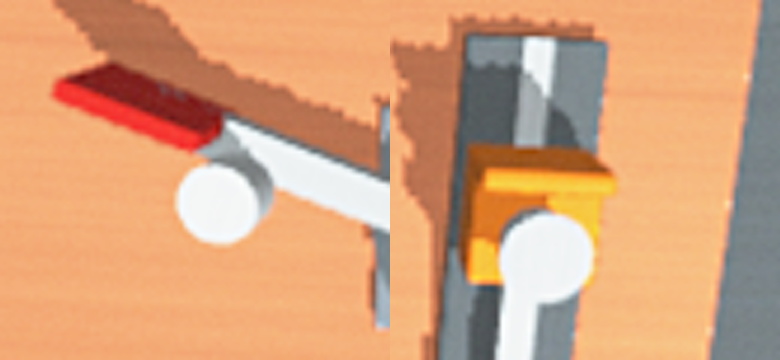

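Run:
```python
from h import *
p=dict(np.load("w1.npz"))
def f(u,v,z):return onz(p,(v/1.5625,u/1.5625),z)
a,b=f(188.5,259,.06),f(241,274.5,.06);print("pad",a,b,np.linalg.norm(a-b),(a+b)/2)
d=(b-a)/np.linalg.norm(b-a);print("y dir",d,"pivot est",(a+b)/2+.12*d, "boss",f(335,307,.045))
c,e=f(471.5,287,.06),f(514,287.5,.06);print("lug",c,e,np.linalg.norm(c-e),(c+e)/2)
r1,r2=f(487,242,.018),f(460,370,.018);print("rail top end",r1,"left edge dir",f(456,370,.018)-f(465,242,.018))
print("nut",f(366,185,.026),"hood",f(477,380,.05),"plate edges",f(138,150,.01),f(571,176,.01),f(162,404,.01))
```

```text
pad [ 0.49787003 -0.11420326  0.06      ] [ 0.51294409 -0.06551755  0.06      ] 0.05096592573109399 [ 0.50540706 -0.08986041  0.06      ]
y dir [0.29576746 0.95525997 0.        ] pivot est [0.54089916 0.02477079 0.06      ] boss [0.54977598 0.02148023 0.045     ]
lug [0.52526527 0.15754622 0.06      ] [0.52575364 0.19897979 0.06      ] 0.041436451521910625 [0.52550946 0.17826301 0.06      ]
rail top end [0.48691206 0.17855117 0.018     ] left edge dir [ 0.14448583 -0.0046568   0.        ]
nut [0.42956281 0.05420045 0.026     ] hood [0.62860882 0.16925532 0.05      ] plate edges [ 0.3958338  -0.17531965  0.01      ] [0.42058783 0.26246578 0.01      ] [ 0.67814705 -0.19202143  0.01      ]
```

Run:
```python
from h import *
q=[0,.70711,.70711,0]
d=np.array([.9988,-.05,0]);L=np.array([.5255,.178,.034])
manip.movep(L-.045*d+[0,0,.08],q)
manip.line_to(L-.045*d,v=.15)
o=get_obs();print(o["time"],o["position"],o["force"])
hit=manip.line_to(L+.075*d,v=.04,force_limit=14)
o=get_obs();print(hit,o["time"],o["position"],o["force"],(o["position"]-L)@d)
manip.pause(.4)
o=get_obs();print(o["time"],o["position"],o["force"])
p=optics.grab_frame("top");s=optics.grab_frame("scene")
a=cv2.resize(p["img"][150:270,165:325],None,fx=2.5,fy=2.5,interpolation=2);b=cv2.resize(s["img"][140:285,190:360],(400,300),interpolation=2)
cv2.imwrite("pics/i1.png",cv2.hconcat([a,b])[:,:,::-1])
```

```text
5.725 [0.48197184 0.18024588 0.03520255] [ 0.45809576 -0.71108703 -0.50871385]
True 7.7083 [0.56606672 0.17559334 0.03300532] [ 0.82909754  0.05228793 -0.19472843] 0.040638372454448395
8.1083 [0.56340125 0.17542625 0.03186488] [ 0.45370131 -0.19507089  0.03943445]
```

View pics/i1.png

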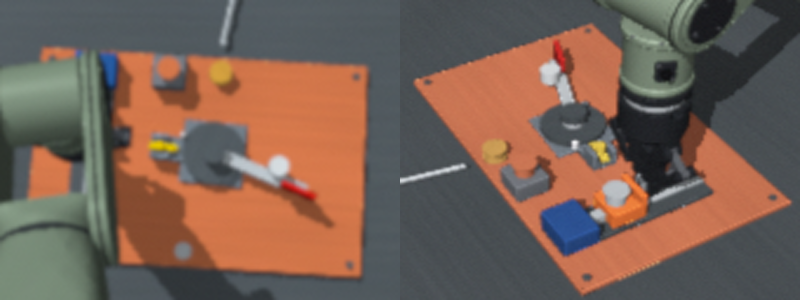

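Run:
```python
from h import *
d=np.array([.9988,-.05,0]);L=np.array([.5255,.178,.034])
for fl in(10,22):
    hit=manip.line_to(L+.075*d,v=.02,force_limit=fl)
    o=get_obs();print(hit,o["time"],o["position"],o["force"],(o["position"]-L)@d)
# press gently step by step
b=get_obs()["position"]
for k in range(1,5):
    manip.line_to(b+.0015*k*d,v=.02);manip.pause(.1)
    o=get_obs();print(o["time"],o["position"],o["force"],(o["position"]-L)@d)
    if abs(o["force"][0])>18:break
```

```text
True 8.8333 [0.56564049 0.1752288  0.03144454] [-0.42047025 -1.31980157 -0.6866276 ] 0.04023087862842094
True 9.5333 [0.56522774 0.17495996 0.03014375] [-0.49859433 -0.58793007  0.74076137] 0.03983206777170043
9.8917 [0.56550734 0.17492092 0.02991363] [-4.28726295  0.23240623  3.65151592] 0.0401132828637257
10.2417 [0.56548358 0.17488952 0.02985643] [-8.50306257 -0.10293766  6.72954902] 0.04009112730020536
10.5917 [0.56550655 0.17484552 0.02987179] [-12.14034142  -0.23917604  10.35799262] 0.04011626649319182
10.9417 [0.56548373 0.17487065 0.02986   ] [-16.43732605   0.11607984  13.67943924] 0.04009221697126061
```

Run:
```python
from h import *
from scipy.spatial.transform import Rotation as Ro
d=np.array([.9988,-.05,0]);q=[0,.70711,.70711,0]
b=get_obs()["position"]
manip.line_to(b-.03*d,v=.12);manip.line_to(b-.03*d+[0,0,.08],v=.15)
manip.movep([.495,.05,.33],q)
o=get_obs();p=optics.grab_frame("wrist");print(o["time"])
w=o["tool_rot"];T=np.eye(4);T[:3,:3]=Ro.from_quat([w[1],w[2],w[3],w[0]]).as_matrix();T[:3,3]=o["position"];C=np.linalg.inv(T@np.array(p["mount"]))
np.savez("w2.npz",intrinsics=p["intrinsics"],rvec=cv2.Rodrigues(C[:3,:3])[0],tvec=C[:3,3])
i=p["img"][:,:,::-1]
cv2.imwrite("pics/w2.png",cv2.resize(i[120:300,100:372],None,fx=2.9,fy=2.9,interpolation=2))
```

```text
13.0833
```

View pics/w2.png

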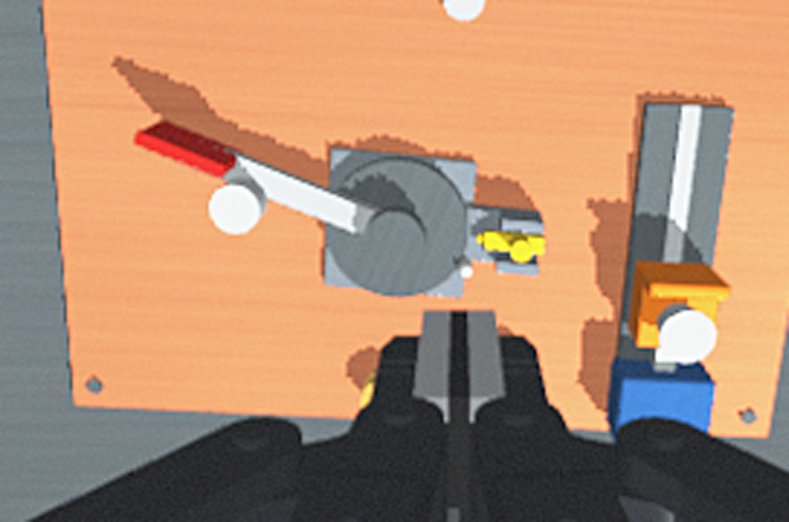

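Run:
```python
from h import *
p=dict(np.load("w2.npz"))
def f(u,v,z):return onz(p,(v/2.9+120,u/2.9+100),z)
a,b=f(137,139,.06),f(228,172,.06);print("pad",a,b,np.linalg.norm(a-b),(a+b)/2)
c,e=f(652,288,.06),f(730,293,.06);print("lug",c,e,(c+e)/2)
print("pivot",f(393,232,.05),f(399,228,.045),"nut",f(464,8,.026))
```

```text
pad [ 0.49930674 -0.11409978  0.06      ] [ 0.51664369 -0.06865313  0.06      ] 0.04864121468945763 [ 0.50797521 -0.09137646  0.06      ]
lug [0.58080074 0.15573722 0.06      ] [0.58370729 0.19819716 0.06      ] [0.58225401 0.17696719 0.06      ]
pivot [0.55211152 0.01556111 0.05      ] [0.55129634 0.0184949  0.045     ] nut [0.43457621 0.05409977 0.026     ]
```

```bash
cat >> h.py <<'E'
from scipy.spatial.transform import Rotation as Ro
C=np.array([.551,.018]);P0=np.array([.507,-.091]);A0=-.33;Zp=.036
def tgt(th,h):
    c,s=np.cos(th),np.sin(th);P=C+np.array([[c,-s],[s,c]])@(P0-C)
    a=A0+th;P=P-h*np.array([np.cos(a),np.sin(a)])
    x=(Ro.from_euler('z',a)*Ro.from_quat([.70711,.70711,0,0])).as_quat()
    return np.array([*P,Zp]),[x[3],x[0],x[1],x[2]]
ang=lambda X:np.arctan2(X[1]-C[1],X[0]-C[0])
E
python3 - <<'E'
from h import *
P,q=tgt(0,.05);manip.movep(P+[0,0,.08],q);manip.line_to(P,v=.15)
o=get_obs();print(o["time"],o["position"],o["force"])
P,q=tgt(0,.005);print("touch",manip.line_to(P,rot=q,v=.04,force_limit=3.5))
o=get_obs();print(o["time"],o["position"],o["force"]);X=o["position"]
n=np.array([np.cos(A0),np.sin(A0)]);h=(P0-X[:2])@n;print("h",h)
np.save("touch.npy",np.r_[X,h])
h=.013
for th in np.arange(.05,.36,.05):
    P,q=tgt(th,h)
    r=manip.line_to(P,rot=q,v=.06,force_limit=25);o=get_obs()
    print(round(th,2),r,round(o["time"],2),np.round(o["position"],4),np.round(o["force"],1),round(ang(o["position"])-ang(X),3))
    if r:break
E
```

```text
14.8 [ 0.4610169  -0.07491676  0.03706314] [-0.05556083  0.06955772  1.35159033]
touch True
15.6667 [ 0.49297347 -0.08636326  0.03525145] [-1.51442727  0.68827776 -0.05200139]
h 0.014772193469998845
0.05 False 15.94 [ 0.4975 -0.0889  0.0348] [-6.   0.3  2.5] 0.043
0.1 False 16.19 [ 0.5026 -0.0912  0.0345] [-5.8  0.3  0.6] 0.09
0.15 False 16.44 [ 0.5079 -0.0934  0.0344] [-5.7  0.1 -0. ] 0.138
0.2 False 16.69 [ 0.5132 -0.0953  0.0343] [-7.1 -1.8  0.9] 0.186
0.25 False 16.94 [ 0.5188 -0.097   0.0342] [-7.8 -1.3 -0.1] 0.234
0.3 False 17.19 [ 0.5244 -0.0984  0.0341] [-7.6 -2.2  0.3] 0.282
0.35 False 17.44 [ 0.5288 -0.0996  0.0339] [-10.7  -2.8   2.7] 0.321
```

Run:
```python
from h import *
X=np.load("touch.npy")[:3];h=.013
for th in (.4,.43,.46,.49,.52,.545,.565):
    P,q=tgt(th,h)
    r=manip.line_to(P,rot=q,v=.06,force_limit=25);manip.pause(.1);o=get_obs()
    print(round(th,2),r,round(o["time"],2),np.round(o["position"],4),np.round(o["force"],1),round(ang(o["position"])-ang(X),3))
    if r:break
manip.pause(.5);o=get_obs();print(o["time"],o["position"],o["force"],o["joint_vel"])
p=optics.grab_frame("top");s=optics.grab_frame("scene")
a=cv2.resize(p["img"][150:270,165:325],None,fx=2.5,fy=2.5,interpolation=2);b=cv2.resize(s["img"][140:285,190:360],(400,300),interpolation=2)
cv2.imwrite("pics/t1.png",cv2.hconcat([a,b])[:,:,::-1])
```

```text
0.4 False 17.79 [ 0.5321 -0.1006  0.0338] [-17.5  -4.3   7.3] 0.349
0.43 False 18.14 [ 0.5387 -0.1012  0.0338] [-9.9 -5.4 -0.1] 0.404
0.46 False 18.49 [ 0.5434 -0.1017  0.0339] [-5.8 -4.4 -1.2] 0.444
0.49 False 18.84 [ 0.5493 -0.101   0.0349] [-3.5 -1.4 -3.2] 0.493
0.52 False 19.19 [ 0.5524 -0.1011  0.035 ] [-6.  -3.3 -2.5] 0.519
0.55 False 19.54 [ 0.5546 -0.1012  0.035 ] [-7.9 -3.9 -1.1] 0.537
0.56 False 19.89 [ 0.5564 -0.1013  0.0349] [-9.2 -5.2  0.4] 0.552
20.3917 [ 0.55632564 -0.10128296  0.03495907] [-9.52390558 -4.9516648  -0.02693923] [-1.34964369e-03  1.22122688e-03 -1.59955874e-03  2.33346763e-04
 -1.08632203e-03 -1.07976492e-05]
```

View pics/t1.png

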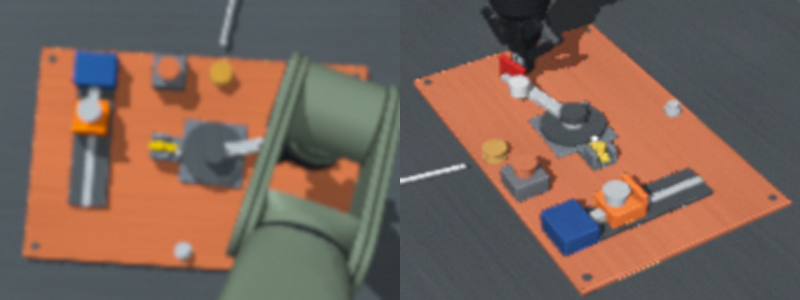

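```bash
python3 -c "
from h import *
ticket.sign_off();o=get_obs();print(o['time'],o['position'],o['force'])"
```

```text
the job is handed in; nothing more can be done
the job is handed in; nothing more can be done
```

I pushed the idler block home and pushed the tensioner arm back past its click. The gripper was still holding the arm when I handed the job in, at about 20 s of the 48 s. The interface gives no verdict, so these are my own checks.

- **Idler block:** It came up rigid at the same place on repeated pushes, and the last held 16 N without moving, where about 3 N is enough to move it. The pictures and the contact position both put its travel at about 55–57 mm. I could not see the stop itself. A short gap to the hood still shows in the last picture, so "home" rests on that rigid contact.
- **Push on the lug:** The final push also showed about 14 N upward on the tool. I took this as friction on the lug while the tool sagged, but did not check it further.
- **Tensioner arm:** The push rose to about 18 N on the tooth, which is more than the 11 N listed. It fell to about 4 N near 0.49 rad, then rose again, which is the click. The last reading was about 0.55 rad, estimated from the tool position, with about 11 N on the pad and the robot joints essentially still.
- **Loose things:** In the last cropped pictures the spare pulley and thumb nut look unmoved, and the screwdriver too as far as it shows. The beaker, jar, dish and tape were outside those crops; the arm did not work near them.

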